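# Show a housing's blind bore to the inspection microscope

### The job

Two aluminium sensor housings lie on their sides, one on the grey work mat and one in the black parts tray; each has a blind bore in one end only, facing left or right. Find the bored end of the housing on the mat, pick that housing up, turn its bore straight up, and finish while still holding it, steady in the gripper, centred under the microscope's lens with the bore mouth about 10 cm below the lens, so that the bore can be inspected for swarf. Leave the housing in the tray and everything else on the bench where it is, and do not bump the microscope.

Things in the scene. Friction and masses are not known exactly. Their poses are not given: they have to be found in the camera images.
- housing_a: aluminium housing 60 mm long, 0.2-0.33 kg: 54 mm round bar with four lengthwise flats, 46 mm across flats, lying on a flat, axis 27 mm above the table, left-right within 30 degrees. One end closed; the other has a blind bore, 30 mm diameter, 45 mm deep; outside alike. Origin at its middle; x along its length to the bore mouth, z up. Centre of mass 2.6 mm off the middle towards the closed end
- housing_b: a second housing, same shape, size and axes as housing_a. Either one may be on the mat, the other is then in the tray; either may face left or right
- bore_a (a point): centre of the bore mouth of housing_a, 30 mm from its middle along its x
- bore_b (a point): centre of the bore mouth of housing_b, 30 mm from its middle along its x
- mat: flat grey work mat fixed on the table, 150 x 150 x 4 mm; origin under its centre. One housing lies on it. Mat and tray lie one on each side of the microscope, sometimes swapped
- tray: open black parts tray fixed on the table, 150 x 150 mm outside, 34 mm high, walls and floor 4 mm; origin under its centre. The other housing lies in it
- microscope: inspection microscope on a post stand, fixed; origin on the table straight below the lens. Base plate 130 mm wide (y), 12 mm thick, from 50 mm in front (-x) of the origin to 180 mm behind; post 16 mm diameter, 150 mm behind (+x), 522 mm tall; upright tube up to 48 mm diameter from 360 to 488 mm above the table; arm to the post at 445 mm
- lens (a point): centre of the microscope's lens, the lower end of the tube, facing down, 360 mm above the table
- board: small green circuit board on its grey jig, 62 x 44 x 15 mm; loose, a bystander; origin under it
- screwdriver: teal-handled screwdriver, 190 mm long, lying flat; loose, a bystander; origin under it
- pliers: yellow-handled pliers, 150 mm long, 14 mm high, lying flat; loose, a bystander; origin under it
- solder_spool: spool of solder with green flanges, 60 mm diameter, 56 mm high, upright; loose, a bystander; origin under it
- multimeter: orange multimeter lying on its back, 185 x 90 x 57 mm; loose, a bystander; origin under it
- bit_case: open grey case of screwdriver bits, 115 x 170 x 26 mm; loose, a bystander; origin under it
- tape_reel: white reel of component tape lying flat, 150 mm diameter, 12 mm high; loose, a bystander; origin under it

How it is judged:
On the way:
1. the housing from the mat is lifted clear in the gripper (((height (world z) of housing_a above 0.06 m and contact force between the fingers and housing_a above 2 N and horizontal distance between housing_b and tray below 0.05 m) or (height (world z) of housing_b above 0.06 m and contact force between the fingers and housing_b above 2 N and horizontal distance between housing_a and tray below 0.05 m))), for 0.2 s.
At the end, for the whole second after the job is handed in: The housing that lay on the mat is held still by the gripper alone, its bore mouth up (axis within 10 degrees of vertical), the mouth within 18 mm of the lens axis and 75 to 125 mm below the lens; the other housing still lies in the tray within 20 mm of where it was (((angle between housing_a's own x axis and vertical below 0.17 rad and horizontal distance between bore_a and lens below 0.018 m and z of bore_a in the frame of lens between -0.125 and -0.075 m and linear speed of housing_a below 0.02 m/s and angular speed of housing_a below 0.15 rad/s and contact force between the fingers and housing_a above 2 N and contact force between housing_a and microscope below 0.2 N and contact force between housing_a and mat below 0.2 N and contact force between housing_a and tray below 0.2 N and horizontal distance between housing_b and tray below 0.05 m and distance of housing_b from where it was at the start of the episode below 0.02 m) or (angle between housing_b's own x axis and vertical below 0.17 rad and horizontal distance between bore_b and lens below 0.018 m and z of bore_b in the frame of lens between -0.125 and -0.075 m and linear speed of housing_b below 0.02 m/s and angular speed of housing_b below 0.15 rad/s and contact force between the fingers and housing_b above 2 N and contact force between housing_b and microscope below 0.2 N and contact force between housing_b and mat below 0.2 N and contact force between housing_b and tray below 0.2 N and horizontal distance between housing_a and tray below 0.05 m and distance of housing_a from where it was at the start of the episode below 0.02 m))); the arm keeps its last pose, push and grip.
It fails at once if the microscope is bumped (over 5 N) (contact force between microscope and anything else above 5 N).
It fails at once if both housings are disturbed (over 20 mm) (distance of each of housing_a, housing_b from where it was at the start of the episode above 0.02 m).
It fails at once if a bystander is moved (over 30 mm) (distance of any of board, screwdriver, pliers, solder_spool, multimeter, bit_case, tape_reel from where it was at the start of the episode above 0.03 m).
It also fails if it takes over 54 s, if anything falls off the work surface, if the arm or the gripper's body presses on something with over 40 N, if the wrist force passes 120 N, or if a joint passes its speed limit or range.

### The arm

A 6-joint arm with a two-finger parallel gripper is mounted at the origin on the work surface. World frame = base frame: x ahead of the robot, y to its left, z up, the work surface at z = 0. Lengths are in m, angles in rad, forces in N, time in s.
With the tool pointing down it reaches from about 0.425 to 0.95 m from the base axis. Payload 3.5 kg.
Tool frame: the origin (TCP) lies midway between the tips of the shut fingers; the grasp point (between the pads) lies 19 mm behind it; z points along the fingers, y is the direction in which the jaws open and shut (so a half turn about z gives the same grasp; the last joint's range is limited). The gripper opens to 85 mm and grips with 20 to 120 N. Pads are 22 mm wide; open, the fingers measure 114 mm over their backs; the gripper's body (76 mm by 85 mm) begins 54 mm behind the grasp point. The pads swing forward as they close: fully open they stand 13 mm farther back than shut.
Start: joints at [1.117, 0.286, 1.577, -0, 1.279, -0.15], TCP at [0.202, 0.644, 0.231] pointing down, gripper open.
Joint ranges: [-2.77, 2.77], [-0.9, 2.22], [0.21, 2.48], [-1.53, 4.67], [0.24, 2.81], [-2.84, 2.84]. Speed limits (rad/s): [2.79, 2.79, 3.14, 3.14, 3.14, 3.14].

### API

Orientations are given as a unit quaternion [x, y, z, w].
In Python, from plant import ctrl gives the robot as it stands.
- The arm moves only by the tool apply_moves, never from a script. Its argument "moves" is a list that holds one entry, the list of rows, each a list of 7 numbers: the shift along the tool's x, y, z in m, then the turn, a rotation vector about the tool's x, y, z in degrees, then the gripper's target within -1 to 1 (shut at 1, half-way at 0, fully open at -1). In form: [[[tx, ty, tz, ax, ay, az, hand], ...]]. A call has 1 to 12 rows; each row shifts and turns the pose as measured when the row begins, along the tool's axes as they then stand; what a row does not reach is not made up. A row lasts 1/10 s, in which the tool goes at most 50 mm and 8.59 degrees, less where a joint would pass 70% of its speed; a pose out of reach is approached as far as the arm can. A call with a gripper value outside its range is refused whole. The fingers move at their own pace and stop on an object; "force" is the grip in N (left out, the last holds). Time passes only in rows, so rows that do not move let the fingers close. It gives the time, the measured TCP pose, the force and the opening at its end, in the units of the state.
- ctrl.get_state(): the state, without advancing time (a new reading comes with each control period).
- ctrl.read_camera(name): name is "side" or "top" or "wrist"; returns the picture (384x512x3 uint8, red, green, blue); there is no depth.
- ctrl.get_calibration(name): a dict with "camera_matrix" (3x3 intrinsics, pixels), "cam_to_world" (4x4, takes a point from camera to world coordinates). Camera axes: x right, y up, looking along -z (the intrinsics and any distortion apply to the point x, -y, -z); pixel columns grow to the right and rows downward; lengths in m; the calibration is good to about 2 mm. A picture is of the moment at which its call begins: read the wrist's pose just before it. get_calibration takes no time and is no camera call; for the wrist camera it gives the pose at the moment of the call.
- ctrl.sign_off(): hands the job in, once; it reports no verdict.
The state is a dict: "time": time; "qpos": joint angles; "dq": joint speeds; "joint_efforts": joint torques, N m; "eef_pos": TCP position; "tcp_rot": TCP orientation; "contact_force": force on the tool from outside, world axes, zero at the start; "wrist_torque": the same for the moment, N m; "opening": opening from 0.0 (shut) to 1.0 (fully open).
Only numpy, scipy, OpenCV 4.12 (cv2) and the standard library are available. Lean on these libraries where they do the work, as an engineer would, in place of code of your own. Each camera call takes 0.05 s, during which the arm holds its last target. There are 200 camera calls.

## Working session

There is one attempt and no reset: what is moved stays moved. The work goes in short steps, Python scripts to look and compute and a tool call to move; the robot and the scene stay as the last step left them, time stands still between calls to the robot, and variables do not carry over. Pictures are saved under pics/ and viewed, about 8 in all and at most 12, crops included, and the job is handed in when it is done.

Besides the shell and the picture viewer there is one more tool, called after ">>>" by a JSON object that holds its "method" and its "body". apply_moves: Moves the arm, as the interface text tells. Its arguments: {"type":"object","properties":{"moves":{"type":"array","items":{"type":"array","items":{"type":"array","items":{"type":"number"}}}},"force":{"type":"number"}},"required":["moves"]}

```bash
mkdir -p pics; ls
python3 - <<'E'
from plant import ctrl
import cv2,numpy as np
np.set_printoptions(precision=4,suppress=True)
print(ctrl.get_state())
ims=[]
for n in ["top","side"]:
    c=ctrl.get_calibration(n);print(n,c)
    im=ctrl.read_camera(n)[:,:,::-1];cv2.imwrite(f"pics/{n}0.png",im)
    ims.append(im)
cv2.imwrite("pics/t0.png",cv2.resize(ims[0],(800,600)))
cv2.imwrite("pics/s0.png",cv2.resize(ims[1],(800,600)))
E
```

```text
pics
{'time': 0.0, 'qpos': array([ 1.117 ,  0.2872,  1.5782,  0.    ,  1.2785, -0.15  ]), 'dq': array([ 0.0004,  0.001 , -0.0002, -0.0008, -0.0002, -0.0001]), 'joint_efforts': array([  0.0006, -40.5997, -29.2618,  -0.0001,   0.006 ,  -0.    ]), 'eef_pos': array([0.2016, 0.6435, 0.2299]), 'tcp_rot': array([ 0.1513,  0.9885, -0.0011, -0.0004]), 'contact_force': array([-0.4943, -0.2266, -0.0835]), 'wrist_torque': array([0.0063, 0.0052, 0.0341]), 'opening': 1.001579557954804}
top {'camera_matrix': array([[471.8317,   0.    , 262.0345],
       [  0.    , 471.8317, 194.3007],
       [  0.    ,   0.    ,   1.    ]]), 'cam_to_world': array([[ 0.0256,  0.9975, -0.0653,  0.4832],
       [-0.9993,  0.0238, -0.0282, -0.0103],
       [-0.0266,  0.0659,  0.9975,  1.5116],
       [ 0.    ,  0.    ,  0.    ,  1.    ]])}
side {'camera_matrix': array([[475.1135,   0.    , 256.2304],
       [  0.    , 475.1135, 194.4514],
       [  0.    ,   0.    ,   1.    ]]), 'cam_to_world': array([[-0.8749,  0.2884, -0.3891, -0.074 ],
       [-0.4843, -0.524 ,  0.7006,  1.2254],
       [-0.0018,  0.8014,  0.5982,  1.2478],
       [ 0.    ,  0.    ,  0.    ,  1.    ]])}
```

View pics/t0.png

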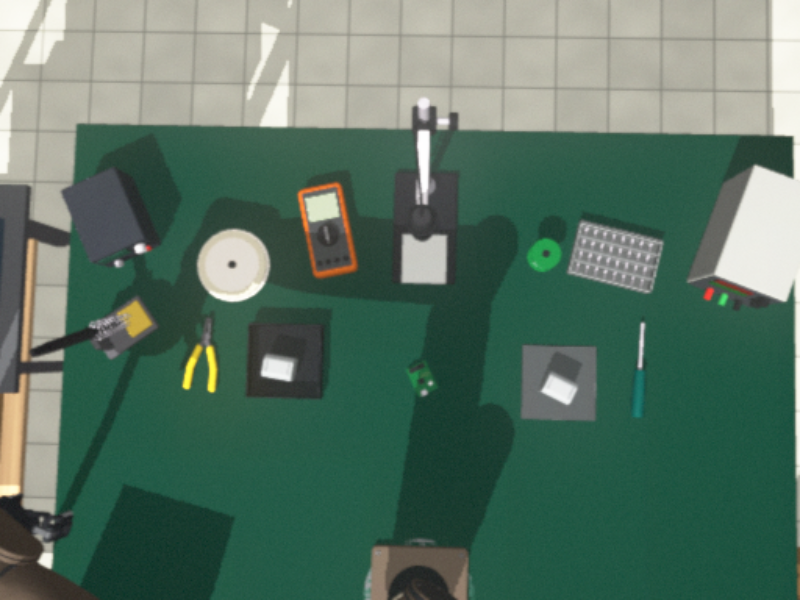

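View pics/s0.png

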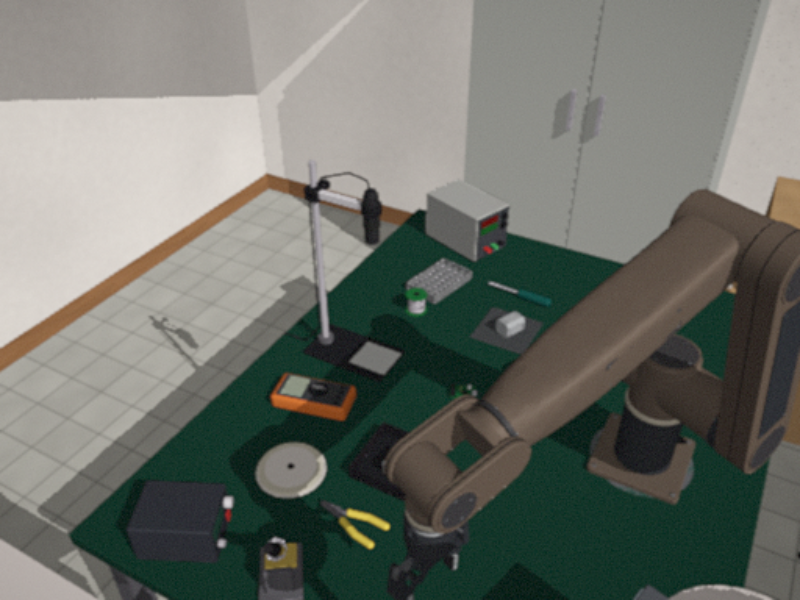

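The mat is on the right with its housing at about (560,387) in the top view. The tray is on the left and the microscope is in the middle, with its base front edge at row ~284 and its tube at (422,222). Next I'll crop and localise these.

```bash
cat > h.py <<'E'
import numpy as np,cv2
from plant import ctrl
np.set_printoptions(precision=4,suppress=True)
def ray(n,uv,c=None):
    c=c or ctrl.get_calibration(n);K=c["camera_matrix"];T=c["cam_to_world"]
    d=np.array([(uv[0]-K[0,2])/K[0,0],-(uv[1]-K[1,2])/K[1,1],-1.])
    return T[:3,3],T[:3,:3]@d
def onz(n,uv,z,c=None):
    o,d=ray(n,uv,c);return o+d*(z-o[2])/d[2]
def proj(n,p,c=None):
    c=c or ctrl.get_calibration(n);q=np.linalg.inv(c["cam_to_world"])@np.r_[p,1]
    return (c["camera_matrix"]@[q[0]/-q[2],q[1]/q[2],1])[:2]
def tri(a,b):
    (o1,d1),(o2,d2)=a,b
    t=np.linalg.lstsq(np.c_[d1,-d2],o2-o1,rcond=None)[0]
    p,q=o1+d1*t[0],o2+d2*t[1];return (p+q)/2,np.linalg.norm(p-q)
E
python3 - <<'E'
from h import *
t=cv2.imread("pics/top0.png");s=cv2.imread("pics/side0.png")
x0,y0=int(515/1.5625),int(340/1.5625)
m=np.zeros(t.shape[:2],np.uint8);g=t.min(2);m[y0:y0+52,x0:x0+60]=(g[y0:y0+52,x0:x0+60]>140)
cs=max(cv2.findContours(m,0,2)[0],key=cv2.contourArea)
r=cv2.minAreaRect(cs);print(r)
b=np.array([onz("top",p,0.05) for p in cv2.boxPoints(r)]);print("box",b,b.mean(0))
sc=1/1.5625
for p in [(393,284),(456,284),(459,172),(396,172)]: print("base",onz("top",np.array(p)*sc,.012))
for p in [(521,346),(596,346),(597,420),(522,420)]: print("mat",onz("top",np.array(p)*sc,.004))
print("tubetop",onz("top",np.array((422,222))*sc,.488))
print("board",onz("top",np.array((422,378))*sc,.015))
print("lensside", onz("side",np.array((372,240))*sc,.36))
def cr(im,u,v,w,h,W,H): return cv2.resize(im[v:v+h,u:u+w],(W,H),interpolation=cv2.INTER_CUBIC)
A=np.hstack([cr(t,325,210,60,60,390,390),cr(s,300,190,60,60,400,390)])
B=np.hstack([cr(t,245,100,60,90,140,210),cr(s,195,110,60,90,140,210)])
B=cv2.copyMakeBorder(B,0,0,0,790-280,0);cv2.imwrite("pics/c1.png",np.vstack([A,B]))
E
```

```text
((357.7000427246094, 248.6000213623047), (20.57182502746582, 13.86362075805664), 26.56505012512207)
box [[ 0.4131 -0.229   0.05  ]
 [ 0.4515 -0.2475  0.05  ]
 [ 0.4249 -0.3039  0.05  ]
 [ 0.3866 -0.2855  0.05  ]] [ 0.419  -0.2665  0.05  ]
base [0.6206 0.0668 0.012 ]
base [ 0.6236 -0.0618  0.012 ]
base [ 0.8553 -0.063   0.012 ]
base [0.8528 0.0668 0.012 ]
mat [ 0.5008 -0.1968  0.004 ]
mat [ 0.5046 -0.3484  0.004 ]
mat [ 0.3558 -0.3517  0.004 ]
mat [ 0.3516 -0.2012  0.004 ]
tubetop [0.6651 0.004  0.488 ]
board [0.431  0.0028 0.015 ]
lensside [0.6764 0.0054 0.36  ]
```

View pics/c1.png

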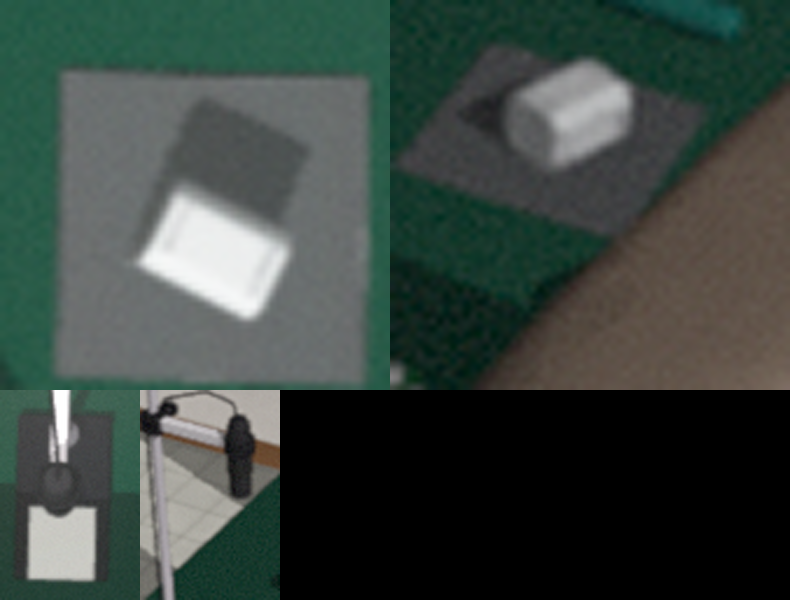

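Base front edge and tube both put the lens at about (0.672, 0.003). The mat housing is at about (0.419, -0.267) with its axis 64.7° from x. Its left end looks plain, so the bore is probably on the right, and I'll check that with the wrist camera. Now I'll swing there in an arc at reduced radius.

>>> {"method": "apply_moves", "body": {"moves": [[[-0.045, -0.018, 0, 0, 0, 4.3, -1], [-0.045, -0.018, 0, 0, 0, 4.3, -1], [-0.045, -0.018, 0, 0, 0, 4.3, -1], [-0.045, -0.018, 0, 0, 0, 4.3, -1], [-0.045, -0.018, 0, 0, 0, 4.3, -1], [-0.045, -0.018, 0, 0, 0, 4.3, -1], [-0.045, -0.018, 0, 0, 0, 4.3, -1], [-0.045, -0.018, 0, 0, 0, 4.3, -1], [-0.045, -0.018, 0, 0, 0, 4.3, -1], [-0.045, -0.018, 0, 0, 0, 4.3, -1]]]}}

```text
time: 1.1
eef_pos: [0.4474, 0.2289, 0.2244]
tcp_rot: [0.511, 0.859, -0.004, -0.001]
contact_force: [1.4, -0.7, -0.1]
opening: 0.999
```

```bash
python3 -c "
from h import *
s=ctrl.get_state();print(s)
p=s['eef_pos'];print(np.hypot(p[0],p[1]),np.degrees(np.arctan2(p[1],p[0])))"
```

```text
{'time': 1.1, 'qpos': array([ 0.2729, -0.0888,  1.995 , -0.0045,  1.2433, -0.2234]), 'dq': array([-0.9876, -0.3797,  0.3587, -0.0102,  0.0184, -0.198 ]), 'joint_efforts': array([  4.8934, -24.1145, -28.682 ,   0.0574,   0.1192,   0.1139]), 'eef_pos': array([0.4474, 0.2289, 0.2244]), 'tcp_rot': array([ 0.5112,  0.8595, -0.0043, -0.0012]), 'contact_force': array([ 1.4367, -0.7393, -0.1096]), 'wrist_torque': array([-0.0662, -0.0706, -0.0238]), 'opening': 0.9988960864357617}
0.5025795086550859 27.09389848429594
```

>>> {"method": "apply_moves", "body": {"moves": [[[-0.048, -0.003, -0.004, 0, 0, 4.9, -1], [-0.048, -0.003, -0.004, 0, 0, 4.9, -1], [-0.048, -0.003, -0.004, 0, 0, 4.9, -1], [-0.048, -0.003, -0.004, 0, 0, 4.9, -1], [-0.048, -0.003, -0.004, 0, 0, 4.9, -1], [-0.048, -0.003, -0.004, 0, 0, 4.9, -1], [-0.048, -0.003, -0.004, 0, 0, 4.9, -1], [-0.048, -0.003, -0.004, 0, 0, 4.9, -1], [-0.048, -0.003, -0.004, 0, 0, 4.9, -1], [-0.048, -0.003, -0.004, 0, 0, 4.9, -1], [-0.04, -0.003, -0.004, 0, 0, 4.9, -1], [0, 0, 0, 0, 0, 0, -1]]]}}

```text
time: 2.3
eef_pos: [0.439, -0.2954, 0.2678]
tcp_rot: [0.858, 0.514, -0.007, -0.001]
contact_force: [0.2, -0.0, 0.7]
opening: 0.998
```

```bash
python3 -c "
from h import *
s=ctrl.get_state();print(s['qpos'],s['eef_pos'],s['tcp_rot'])
c=ctrl.get_calibration('wrist');print(c)
cv2.imwrite('pics/w1.png',ctrl.read_camera('wrist')[:,:,::-1])
print(proj('wrist',[.419,-.2665,.05],c))"
```

```text
[-0.7782 -0.0616  1.8892 -0.0129  1.319  -0.2841] [ 0.439  -0.2954  0.2678] [ 0.8577  0.5141 -0.0067 -0.0009]
{'camera_matrix': array([[329.4093,   0.    , 256.7316],
       [  0.    , 329.4093, 190.2312],
       [  0.    ,   0.    ,   1.    ]]), 'cam_to_world': array([[ 0.8817,  0.4442,  0.1591,  0.4781],
       [-0.4718,  0.8358,  0.2809, -0.2248],
       [-0.0082, -0.3227,  0.9465,  0.41  ],
       [ 0.    ,  0.    ,  0.    ,  1.    ]])}
[229.8475 140.096 ]
```

View pics/w1.png

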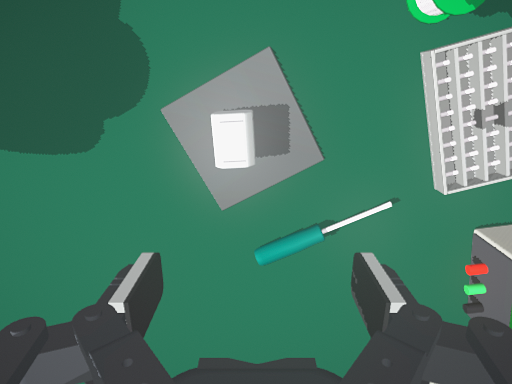

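The wrist camera sits on the tool's +x (left) side and looks down. The housing is at pixel (232,140). I'll shift left and tilt to look at the left end.

>>> {"method": "apply_moves", "body": {"moves": [[[0.02, -0.005, 0.01, 0, -6, 0, -1], [0.02, -0.005, 0.01, 0, -6, 0, -1], [0.02, -0.005, 0.02, 0, -6, 0, -1], [0.02, -0.005, 0.02, 0, -6, 0, -1], [0, 0, 0, 0, 0, 0, -1], [0, 0, 0, 0, 0, 0, -1]]]}}

```text
time: 2.95
eef_pos: [0.4539, -0.2194, 0.1929]
tcp_rot: [0.834, 0.506, -0.189, 0.11]
contact_force: [0.6, -0.2, 0.1]
opening: 1.001
```

```bash
python3 -c "
from h import *
s=ctrl.get_state();print(s['qpos'],s['eef_pos'],s['tcp_rot'])
c=ctrl.get_calibration('wrist');print(c['cam_to_world'])
im=ctrl.read_camera('wrist')[:,:,::-1];cv2.imwrite('pics/w2f.png',im)
u,v=proj('wrist',[.419,-.2665,.03],c).astype(int);print(u,v)
im=im[max(0,v-70):v+70,max(0,u-90):u+90];cv2.imwrite('pics/w2.png',cv2.resize(im,None,fx=4,fy=4))"
```

```text
[-0.4396  0.005   2.0107 -0.4761  1.1945  0.2329] [ 0.4539 -0.2194  0.1929] [ 0.834   0.5065 -0.1888  0.1104]
[[ 0.8864  0.3315  0.3231  0.5158]
 [-0.4628  0.6453  0.6078 -0.1023]
 [-0.007  -0.6883  0.7254  0.288 ]
 [ 0.      0.      0.      1.    ]]
248 149
```

View pics/w2.png

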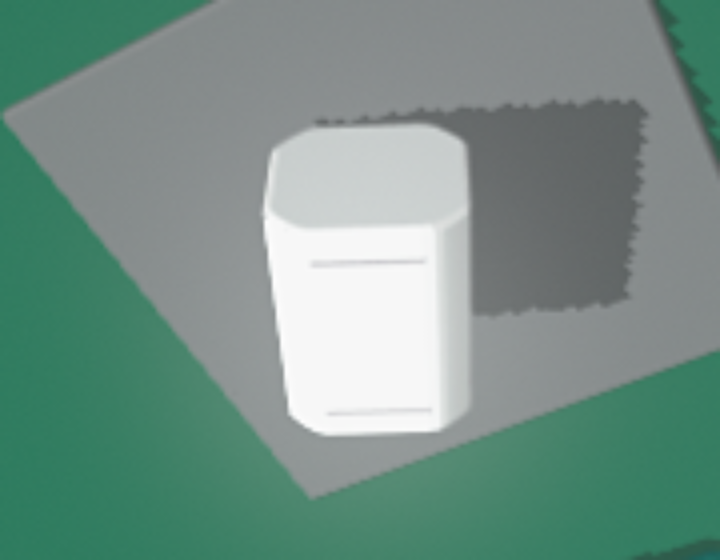

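The left end is closed, with plain faces and no hole, so the bore is on the right (tool −x). I'll refine the housing position from the overhead wrist shot and compute the approach.

```bash
cat >> h.py <<'E'
from scipy.spatial.transform import Rotation as Ro
def rel(pt,Rt):
    s=ctrl.get_state();R=Ro.from_quat(s['tcp_rot'])
    return R.inv().apply(np.array(pt)-s['eef_pos']),np.degrees((R.inv()*Rt).as_rotvec())
E
python3 - <<'E'
from h import *
im=cv2.imread('pics/w1.png');K=ctrl.get_calibration('wrist')['camera_matrix']
T=np.array([[0.8817,0.4442,0.1591,0.4781],[-0.4718,0.8358,0.2809,-0.2248],[-0.0082,-0.3227,0.9465,0.41],[0,0,0,1]])
c=dict(camera_matrix=K,cam_to_world=T)
m=(im.min(2)>190).astype(np.uint8);m[:90]=0;m[190:]=0;m[:,:190]=0;m[:,290:]=0
k=max(cv2.findContours(m,0,2)[0],key=cv2.contourArea);r=cv2.minAreaRect(k);print(r)
b=np.array([onz('wrist',p,.048,c) for p in cv2.boxPoints(r)]);print(b[:,:2],b.mean(0))
for h in [(.419,-.2665),tuple(b.mean(0)[:2])]:
  th=np.radians(-25.3);y=np.array([np.cos(th),np.sin(th),0]);z=np.array([0,0,-1.]);x=np.cross(y,z)
  R=Ro.from_matrix(np.c_[x,y,z]);print(rel([*h,.13],R))
E
```

```text
((232.1344757080078, 140.2862091064453), (55.08125686645508, 40.400753021240234), 86.633544921875)
[[ 0.4141 -0.2323]
 [ 0.4536 -0.2505]
 [ 0.4278 -0.3058]
 [ 0.386  -0.2867]] [ 0.4204 -0.2688  0.048 ]
(array([-0.0255, -0.0081,  0.0812]), array([-0.9629, 25.2195, -2.198 ]))
(array([-0.0268, -0.0059,  0.0818]), array([-0.9629, 25.2195, -2.198 ]))
```

>>> {"method": "apply_moves", "body": {"moves": [[[0, 0, 0, 0, 6.3, -0.5, -1], [0, 0, 0, 0, 6.3, -0.5, -1], [0, 0, 0, 0, 6.3, -0.5, -1], [0, 0, 0, 0, 6.3, -0.5, -1], [-0.02, -0.003, 0.02, 0, 0, 0, -1], [-0.02, -0.003, 0.02, 0, 0, 0, -1], [-0.02, -0.003, 0.02, 0, 0, 0, -1], [0, 0, 0, 0, 0, 0, -1], [0, 0, 0, 0, 0, 0, -1]]]}}

```text
time: 3.9
eef_pos: [0.4244, -0.283, 0.148]
tcp_rot: [0.848, 0.53, 0.013, 0.004]
contact_force: [0.7, -0.5, -0.0]
opening: 0.998
```

Run:
```python
from h import *
th=np.radians(-25.3);y=np.array([np.cos(th),np.sin(th),0]);z=np.array([0,0,-1.]);x=np.cross(y,z)
print(rel([.4197,-.268,.013],Ro.from_matrix(np.c_[x,y,z])));s=ctrl.get_state();print(s['qpos'],s['eef_pos'],s['tcp_rot'])
```

```text
(array([ 0.0091, -0.0136,  0.1349]), array([ 1.1835, -0.9726, -0.7157]))
[-0.7987 -0.0019  2.0596  0.0263  1.0704 -0.3571] [ 0.4244 -0.283   0.148 ] [0.848  0.5298 0.0127 0.0042]
```

>>> {"method": "apply_moves", "body": {"moves": [[[0.006, -0.007, 0.02, 1.2, -1, -0.7, -1], [0.006, -0.004, 0.02, 0, 0, 0, -1], [0, 0, 0.015, 0, 0, 0, -1], [0, 0, 0, 0, 0, 0, -1]]]}}

```text
time: 4.3
eef_pos: [0.4228, -0.2662, 0.094]
tcp_rot: [0.844, 0.536, -0.0, 0.003]
contact_force: [0.1, 0.2, -0.7]
opening: 1.001
```

Run:
```python
from h import *
th=np.radians(-25.3);y=np.array([np.cos(th),np.sin(th),0]);z=np.array([0,0,-1.]);x=np.cross(y,z)
print(rel([.4197,-.268,.013],Ro.from_matrix(np.c_[x,y,z])));s=ctrl.get_state();print(s['qpos'],s['eef_pos'],s['tcp_rot'])
```

```text
(array([-0.0026, -0.0025,  0.081 ]), array([0.3018, 0.2568, 0.1847]))
[-0.7639  0.0592  2.1092 -0.0031  0.9667 -0.3238] [ 0.4228 -0.2662  0.094 ] [ 0.8439  0.5364 -0.0005  0.0034]
```

>>> {"method": "apply_moves", "body": {"moves": [[[-0.0025, -0.0025, 0.02, 0, 0, 0, -1], [0, 0, 0.02, 0, 0, 0, -1], [0, 0, 0.02, 0, 0, 0, -1], [0, 0, 0.013, 0, 0, 0, -1], [0, 0, 0.006, 0, 0, 0, -1], [0, 0, 0, 0, 0, 0, -1]]]}}

```text
time: 4.9
eef_pos: [0.4247, -0.2663, 0.0164]
tcp_rot: [0.842, 0.54, -0.0, 0.007]
contact_force: [0.0, 0.9, -1.0]
opening: 1.003
```

Run:
```python
from h import *
th=np.radians(-25.3);y=np.array([np.cos(th),np.sin(th),0]);z=np.array([0,0,-1.]);x=np.cross(y,z)
print(rel([.4197,-.268,.013],Ro.from_matrix(np.c_[x,y,z])));s=ctrl.get_state();print(s['qpos'],s['eef_pos'],s['tcp_rot'],s['contact_force'])
cv2.imwrite('pics/w3.png',ctrl.read_camera('wrist')[:,:,::-1])
```

```text
(array([-0.0036, -0.0038,  0.0034]), array([0.6768, 0.4399, 0.6599]))
[-0.7611  0.197   2.1331 -0.0049  0.7979 -0.3276] [ 0.4247 -0.2663  0.0164] [ 0.8417  0.5399 -0.0001  0.007 ] [ 0.0415  0.9067 -0.9879]
```

View pics/w3.png

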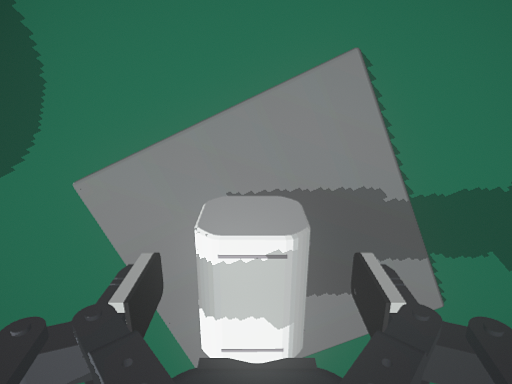

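The housing is centred between the fingers and aligned. I'll nudge slightly and close.

>>> {"method": "apply_moves", "body": {"moves": [[[-0.004, -0.004, 0.004, 0.5, 0.4, 0.6, -1], [0, 0, 0, 0, 0, 0, -0.2], [0, 0, 0, 0, 0, 0, 1], [0, 0, 0, 0, 0, 0, 1], [0, 0, 0, 0, 0, 0, 1], [0, 0, 0, 0, 0, 0, 1], [0, 0, 0, 0, 0, 0, 1], [0, 0, 0, 0, 0, 0, 1], [0, 0, 0, 0, 0, 0, 1]]], "force": 80}}

```text
time: 5.85
eef_pos: [0.4205, -0.2704, 0.0158]
tcp_rot: [0.845, 0.535, 0.001, 0.004]
contact_force: [0.1, 0.5, 0.1]
opening: 0.52
```

>>> {"method": "apply_moves", "body": {"moves": [[[0, 0, -0.01, 0, 0, 0, 1], [0, 0, -0.02, 0, 0, 0, 1], [0, 0, -0.03, 0, 0, 0, 1], [0, 0, -0.03, 0, 0, 0, 1], [0, 0, -0.03, 0, 0, 0, 1], [0, 0, -0.03, 0, 0, 0, 1], [0, 0, -0.03, 0, 0, 0, 1], [0, 0, -0.03, 0, 0, 0, 1], [0, 0, -0.02, 0, 0, 0, 1], [0, 0, 0, 0, 0, 0, 1]]]}}

```text
time: 6.85
eef_pos: [0.4153, -0.265, 0.253]
tcp_rot: [0.845, 0.535, -0.0, -0.002]
contact_force: [0.2, -0.5, -3.1]
opening: 0.522
```

```bash
cat > k.py <<'E'
from h import *
from scipy.optimize import least_squares
D=[([1.117,.2872,1.5782,0,1.2785,-.15],[.2016,.6435,.2299]),([.2729,-.0888,1.995,-.0045,1.2433,-.2234],[.4474,.2289,.2244]),
([-.7782,-.0616,1.8892,-.0129,1.319,-.2841],[.439,-.2954,.2678]),([-.4396,.005,2.0107,-.4761,1.1945,.2329],[.4539,-.2194,.1929]),
([-.7987,-.0019,2.0596,.0263,1.0704,-.3571],[.4244,-.283,.148]),([-.7639,.0592,2.1092,-.0031,.9667,-.3238],[.4228,-.2662,.094]),
([-.7611,.197,2.1331,-.0049,.7979,-.3276],[.4247,-.2663,.0164])]
s=ctrl.get_state();D.append((s['qpos'],s['eef_pos']))
Rz=lambda a:Ro.from_euler('z',a);Ry=lambda a:Ro.from_euler('y',a)
def fk(q,w):
    o,d1,L1,a3,L2,e,dt=w
    A=Rz(q[0]);B=A*Ry(q[1]);C=B*Ry(q[2]);E=C*Rz(q[3]);F=E*Ry(q[4])
    W=A.apply([0,o,d1])+B.apply([0,0,L1])+C.apply([a3,0,L2])
    return W+E.apply([0,e,0])+F.apply([0,0,dt]),F*Rz(q[5]+np.pi/2),W
w0=[.1,.3,.45,0,.4,0,.25]
f=least_squares(lambda w:np.r_[np.ravel([fk(q,w)[0]-p for q,p in D])/.001,(w-np.array(w0))/.3],w0);w=f.x
E
python3 - <<'E'
from k import *
print(w,np.abs(f.fun[:-7]).max(),'mm')
print(s['qpos'],s['eef_pos'],s['tcp_rot'],fk(s['qpos'],w)[1].as_quat(),s['opening'])
# search final poses: tool horizontal pointing at bearing d, x_tool down, tcp so grasp pt at lens
lo=np.array([-2.77,-.9,.21,-1.53,.24,-2.84]);hi=np.array([2.77,2.22,2.48,4.67,2.81,2.84])
for deg in range(-180,180,20):
  d=np.array([np.cos(np.radians(deg)),np.sin(np.radians(deg)),0]);x=np.array([0,0,-1.]);R=Ro.from_matrix(np.c_[x,np.cross(d,x),d])
  p=np.array([.672,.003,.23])+.019*d;best=None
  for q4 in (0,1.57,3.14,-1.2,4.2):
   for q6 in(-2,0,2):
    g=least_squares(lambda q:np.r_[(fk(q,w)[0]-p)*10,(fk(q,w)[1].inv()*R).as_rotvec()],np.clip([-.2,.3,1.8,q4,1.2,q6],lo+.01,hi-.01),bounds=(lo,hi))
    if g.cost<1e-6 and (best is None or np.abs(g.x-s['qpos']).max()<np.abs(best-s['qpos']).max()): best=g.x
  if best is not None: print(deg,best,'wrist',fk(best,w)[2])
E
```

```text
[ 0.101   0.2404  0.443   0.0206  0.5725 -0.0001  0.2494] 0.08177758222621678 mm
[-0.7745 -0.1394  1.9878  0.0007  1.2981 -0.3336] [ 0.4153 -0.265   0.253 ] [ 0.8447  0.5353 -0.0002 -0.0025] [ 0.8447  0.5353 -0.0002 -0.0025] 0.5219782700687272
-180 [-0.1087  1.0202  0.9511 -0.2731  2.7274  1.3198] wrist [0.9024 0.0031 0.23  ]
-160 [-0.0216  0.9956  0.9935 -0.7632  2.5901  0.8871] wrist [0.8884 0.0818 0.2299]
-140 [ 0.0588  0.9263  1.1122 -1.0256  2.3693  0.7026] wrist [0.8484 0.1511 0.2299]
-120 [ 0.1272  0.825   1.2838 -1.1988  2.118   0.6435] wrist [0.7871 0.2025 0.2299]
-100 [ 0.1769  0.7032  1.4851 -1.3616  1.8553  0.6476] wrist [0.712  0.2299 0.2299]
-60 [0.1775 0.4337 1.9048 4.467  1.3242 0.7982] wrist [0.5568 0.2025 0.2299]
-40 [0.0996 0.3048 2.0869 4.0924 1.0747 0.9828] wrist [0.4955 0.151  0.23  ]
-20 [-0.0425  0.2042  2.2178  3.54    0.8914  1.3123] wrist [0.4555 0.0817 0.23  ]
0 [-0.2241  0.1637  2.2674  2.8495  0.8816  1.7597] wrist [0.4416 0.0029 0.23  ]
20 [-0.3854  0.2023  2.2201  2.2654  1.0599  2.1015] wrist [ 0.4556 -0.0759  0.23  ]
40 [-0.4817  0.3018  2.0907  1.864   1.3083  2.2809] wrist [ 0.4956 -0.1451  0.2301]
60 [-0.5111  0.4302  1.9095  1.5795  1.5618  2.3726] wrist [ 0.5569 -0.1965  0.2301]
80 [-0.4916  0.5667  1.7029  1.3628  1.8118  2.4176] wrist [ 0.6321 -0.2239  0.2301]
100 [-0.4403  0.6999  1.4902  1.1818  2.0597  2.424 ] wrist [ 0.7121 -0.2238  0.2301]
120 [-0.3694  0.822   1.2884  1.0027  2.3026  2.3792] wrist [ 0.7872 -0.1965  0.2301]
140 [-0.2869  0.9241  1.1159  0.7674  2.528   2.2386] wrist [ 0.8485 -0.145   0.2301]
160 [-0.1985  0.9943  0.9956  0.3569  2.6978  1.8956] wrist [ 0.8885 -0.0757  0.23  ]
```

The kinematic fit is accurate (0.08 mm). Next I'll plan the reorientation as a constant-axis turn and check its feasibility by continuation IK.

```bash
cat >> k.py <<'E'
lo=np.array([-2.77,-.9,.21,-1.53,.24,-2.84]);hi=np.array([2.77,2.22,2.48,4.67,2.81,2.84])
def ik(p,R,q0):
    g=least_squares(lambda q:np.r_[(fk(q,w)[0]-p)*10,(fk(q,w)[1].inv()*R).as_rotvec()],np.clip(q0,lo+.001,hi-.001),bounds=(lo,hi));return g.x,g.cost
def hor(deg,up=-1):
    d=np.array([np.cos(np.radians(deg)),np.sin(np.radians(deg)),0]);x=np.array([0,0,1.*up]);return Ro.from_matrix(np.c_[x,np.cross(d,x),d])
E
python3 - <<'E'
from k import *
R0=Ro.from_quat(s['tcp_rot'])
for P in ([.4153,-.265,.253],[.48,-.28,.26],[.52,-.22,.26]):
 for deg in (0,20,40,60,80):
  rv=(R0.inv()*hor(deg)).as_rotvec();
  if abs(np.linalg.norm(rv)-np.pi)<.05: pass
  q=s['qpos'].copy();Q=[];C=0;n=24;q,_=ik(P,R0,q)
  for i in range(1,n+1):
    q,c=ik(P,R0*Ro.from_rotvec(rv*i/n),q);Q.append(q);C=max(C,c)
  Q=np.array(Q);tz=[(R0*Ro.from_rotvec(rv*i/n)).as_matrix()[2,2] for i in range(n+1)]
  # then translate
  d=hor(deg).as_matrix()[:,2];G=np.array([.672,.003,.23])+.019*d;C2=0
  for i in range(1,11):
    q,c=ik(np.array(P)+(G-P)*i/10,hor(deg),q);C2=max(C2,c)
  print(P,deg,np.degrees(rv),'cost %.1e %.1e'%(C,C2),'tz %.2f'%max(tz),'step',np.abs(np.diff(Q,axis=0)).max(0),'end',q)
E
```

```text
[0.4153, -0.265, 0.253] 0 [-87.5425 -55.7214 -87.4949] cost 2.5e-01 2.3e-01 tz -0.00 step [0.064  0.043  0.044  0.1553 0.1169 0.2296] end [-0.2251 -0.0257  2.1233  1.2353  0.24   -2.84  ]
[0.4153, -0.265, 0.253] 20 [-101.0866  -41.8717 -101.1316] cost 3.7e-01 3.5e-01 tz -0.00 step [0.0502 0.0476 0.0458 0.1672 0.0942 0.2413] end [-0.2405 -0.0203  2.1053  1.1561  0.3392 -2.84  ]
[0.4153, -0.265, 0.253] 40 [-113.6412  -25.2079 -113.789 ] cost 5.2e-01 4.9e-01 tz 0.00 step [0.0503 0.0513 0.0475 0.1442 0.0858 0.2262] end [-0.3493  0.0487  2.0171  1.1149  0.7508 -2.84  ]
[0.4153, -0.265, 0.253] 60 [-124.8557   -5.4433 -125.1169] cost 6.4e-01 6.2e-01 tz -0.00 step [0.0522 0.0614 0.0494 0.1348 0.0827 0.2211] end [-0.4312  0.209   1.8694  1.1073  1.1873 -2.84  ]
[0.4153, -0.265, 0.253] 80 [118.8482 -15.7104 119.1898] cost 8.7e-18 1.7e-19 tz 0.00 step [0.0277 0.0526 0.0446 0.0752 0.0768 0.1259] end [-0.4916  0.5667  1.7029  1.3628  1.8118  2.4176]
[0.48, -0.28, 0.26] 0 [-87.5425 -55.7214 -87.4949] cost 2.4e-01 2.2e-01 tz -0.00 step [0.0353 0.0388 0.0447 0.3468 0.0851 0.4172] end [-0.2251 -0.025
[... 1012 characters left out ...]
01.1316] cost 3.1e-01 3.0e-01 tz -0.00 step [0.0403 0.0416 0.0475 0.2824 0.0876 0.3623] end [-0.2405 -0.0203  2.1053  1.1561  0.3392 -2.84  ]
[0.52, -0.22, 0.26] 40 [-113.6412  -25.2079 -113.789 ] cost 4.3e-01 4.2e-01 tz 0.00 step [0.0415 0.0465 0.0506 0.2006 0.0906 0.2855] end [-0.3493  0.0487  2.0171  1.1149  0.7508 -2.84  ]
[0.52, -0.22, 0.26] 60 [-124.8557   -5.4433 -125.1169] cost 5.3e-01 5.2e-01 tz -0.00 step [0.0434 0.0503 0.0536 0.1697 0.0967 0.258 ] end [-0.4312  0.209   1.8694  1.1073  1.1873 -2.84  ]
[0.52, -0.22, 0.26] 80 [118.8482 -15.7104 119.1898] cost 7.5e-18 3.7e-19 tz 0.00 step [0.0234 0.05   0.0487 0.0778 0.0852 0.1229] end [-0.4916  0.5667  1.7029  1.3628  1.8118  2.4176]
```

An in-place turn works, ending with the tool pointing along bearing 80° and bore up. I'll do it in 24 rows.

>>> {"method": "apply_moves", "body": {"moves": [[[0, 0, 0, 4.95, -0.65, 4.97, 1], [0, 0, 0, 4.95, -0.65, 4.97, 1], [0, 0, 0, 4.95, -0.65, 4.97, 1], [0, 0, 0, 4.95, -0.65, 4.97, 1], [0, 0, 0, 4.95, -0.65, 4.97, 1], [0, 0, 0, 4.95, -0.65, 4.97, 1], [0, 0, 0, 4.95, -0.65, 4.97, 1], [0, 0, 0, 4.95, -0.65, 4.97, 1], [0, 0, 0, 4.95, -0.65, 4.97, 1], [0, 0, 0, 4.95, -0.65, 4.97, 1], [0, 0, 0, 4.95, -0.65, 4.97, 1], [0, 0, 0, 4.95, -0.65, 4.97, 1]]]}}

```text
time: 8.05
eef_pos: [0.4119, -0.2589, 0.236]
tcp_rot: [0.867, -0.027, -0.32, -0.38]
contact_force: [0.3, -0.8, -2.8]
opening: 0.523
```

>>> {"method": "apply_moves", "body": {"moves": [[[0, 0, 0, 4.95, -0.65, 4.97, 1], [0, 0, 0, 4.95, -0.65, 4.97, 1], [0, 0, 0, 4.95, -0.65, 4.97, 1], [0, 0, 0, 4.95, -0.65, 4.97, 1], [0, 0, 0, 4.95, -0.65, 4.97, 1], [0, 0, 0, 4.95, -0.65, 4.97, 1], [0, 0, 0, 4.95, -0.65, 4.97, 1], [0, 0, 0, 4.95, -0.65, 4.97, 1], [0, 0, 0, 4.95, -0.65, 4.97, 1], [0, 0, 0, 4.95, -0.65, 4.97, 1]]]}}

```text
time: 9.05
eef_pos: [0.4112, -0.2552, 0.2148]
tcp_rot: [-0.503, 0.508, 0.455, 0.531]
contact_force: [-0.6, 0.2, -3.1]
opening: 0.521
```

Run:
```python
from k import *
print(s['qpos'],s['eef_pos'],Ro.from_quat(s['tcp_rot']).as_matrix(),s['contact_force'],s['opening'])
for d in (60,80):print(d,rel(s['eef_pos'],hor(d)))
cv2.imwrite('pics/side2.png',ctrl.read_camera('side')[:,:,::-1])
cv2.imwrite('pics/w4.png',ctrl.read_camera('wrist')[:,:,::-1])
cv2.imwrite('pics/top2.png',ctrl.read_camera('top')[:,:,::-1])
a,b,t=[cv2.imread(f'pics/{n}.png') for n in('side2','w4','top2')]
u,v=proj('top',s['eef_pos']).astype(int);t=cv2.resize(t[v-40:v+40,u-53:u+53],(400,300),interpolation=2)
u,v=proj('side',s['eef_pos']).astype(int);z=cv2.resize(a[v-40:v+40,u-53:u+53],(400,300),interpolation=2)
cv2.imwrite('pics/c4.png',np.vstack([np.hstack([cv2.resize(a,(400,300)),cv2.resize(b,(400,300))]),np.hstack([t,z])]))
```

```text
[-1.0698  0.5265  1.7894  0.758   2.2134  2.028 ] [ 0.4112 -0.2552  0.2148] [[ 0.0706 -0.9941  0.0819]
 [-0.0268  0.0802  0.9964]
 [-0.9971 -0.0726 -0.021 ]] [-0.6141  0.2436 -3.0852] 0.5210003549978643
60 (array([0., 0., 0.]), array([25.3335, -0.2638,  4.3593]))
80 (array([0., 0., 0.]), array([ 5.3431, -1.0089,  4.2142]))
```

View pics/c4.png

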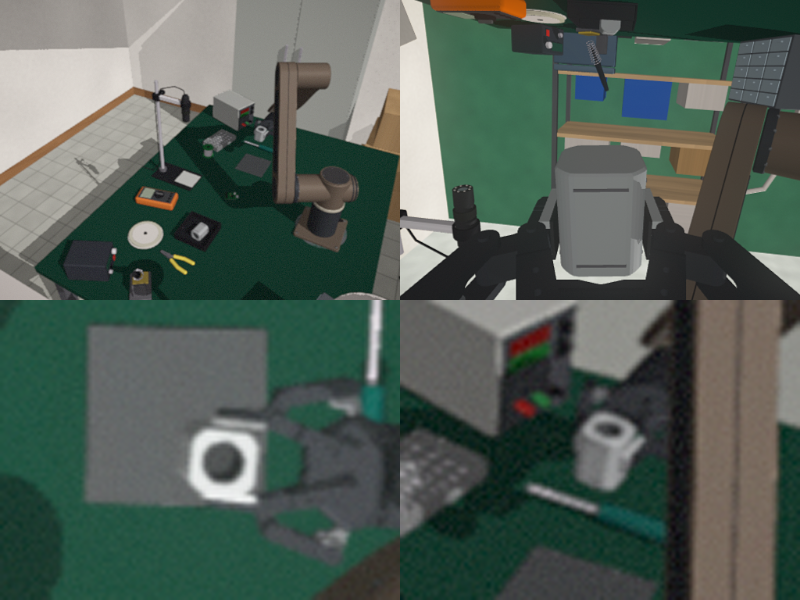

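The top view shows the bore facing up and the grip is intact. I'll level out the last few degrees and move most of the way to the lens.

>>> {"method": "apply_moves", "body": {"moves": [[[-0.004, 0, 0, 2.7, -0.5, 2.1, 1], [-0.004, 0, 0, 2.7, -0.5, 2.1, 1], [-0.004, -0.0155, 0.0225, 0, 0, 0, 1], [-0.003, -0.0155, 0.0225, 0, 0, 0, 1], [-0.003, -0.0155, 0.0225, 0, 0, 0, 1], [-0.003, -0.0155, 0.0225, 0, 0, 0, 1], [-0.003, -0.0155, 0.0225, 0, 0, 0, 1], [-0.003, -0.0155, 0.0225, 0, 0, 0, 1], [-0.003, -0.0155, 0.0225, 0, 0, 0, 1], [-0.002, -0.012, 0.018, 0, 0, 0, 1], [-0.002, -0.008, 0.01, 0, 0, 0, 1]]]}}

```text
time: 10.3
eef_pos: [0.5759, -0.0844, 0.2468]
tcp_rot: [-0.474, 0.537, 0.447, 0.536]
contact_force: [-0.0, -0.2, -2.5]
opening: 0.523
```

```bash
cat > m.py <<'E'
from k import *
R=Ro.from_quat(s['tcp_rot']).as_matrix()
print(s['eef_pos'],'tool z',R[:,2],'x',R[:,0],'F',s['contact_force'],s['opening'])
d=hor(80).as_matrix()[:,2]
print('todo',rel(np.array([.672,.003,.23])+.011*d,hor(80)))
E
python3 m.py
```

```text
[ 0.5759 -0.0844  0.2468] tool z [ 0.1515  0.9881 -0.025 ] x [ 0.0242 -0.029  -0.9993] F [-0.0415 -0.2476 -2.479 ] 0.5225597927882427
todo (array([ 0.0163, -0.0815,  0.1123]), array([ 1.3021, -1.4151,  1.6405]))
```

>>> {"method": "apply_moves", "body": {"moves": [[[0, -0.013, 0.018, 0.6, -0.7, 0.8, 1], [0, -0.013, 0.018, 0.6, -0.7, 0.8, 1], [0, -0.013, 0.018, 0, 0, 0, 1], [0, -0.013, 0.018, 0, 0, 0, 1], [0, -0.012, 0.015, 0, 0, 0, 1], [0, -0.008, 0.012, 0, 0, 0, 1], [0, -0.005, 0.007, 0, 0, 0, 1], [-0.001, 0, 0, 0, 0, 0, 1]]]}}

```text
time: 11.1
eef_pos: [0.6733, 0.0155, 0.2452]
tcp_rot: [-0.464, 0.538, 0.454, 0.537]
contact_force: [0.3, -0.9, -3.9]
opening: 0.523
```

```bash
python3 m.py
python3 - <<'E'
from h import *
ims=[]
for n in('top','side','wrist'):
    im=ctrl.read_camera(n)[:,:,::-1].copy();cv2.imwrite(f'pics/{n}5.png',im);ims.append(im)
p=ctrl.get_state()['eef_pos']
o=[]
for n,im in(('top',ims[0]),('side',ims[1])):
    u,v=(proj(n,p+[0,0,.05])).astype(int);print(n,u-53,v-40);o.append(cv2.resize(im[v-40:v+40,u-53:u+53],(400,300),interpolation=2))
cv2.imwrite('pics/c5.png',np.vstack([np.hstack(o),np.hstack([cv2.resize(ims[2],(400,300)),cv2.resize(ims[1],(400,300))])]))
E
```

```text
[0.6733 0.0155 0.2452] tool z [ 0.1568  0.9876 -0.0105] x [ 0.0077 -0.0119 -0.9999] F [ 0.3288 -0.9037 -3.9393] 0.5226232506215525
todo (array([ 0.0153, -0.0007, -0.0014]), array([ 0.9786, -0.5972,  0.5455]))
top 213 112
side 185 130
```

View pics/c5.png

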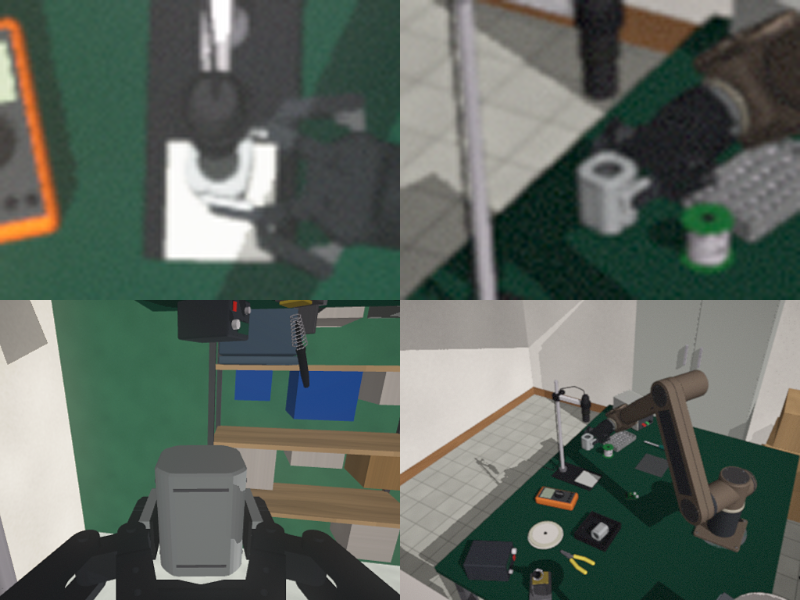

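>>> {"method": "apply_moves", "body": {"moves": [[[0.008, 0, -0.001, 1, -0.6, 0.5, 1], [0.007, 0, 0, 0, 0, 0, 1], [0, 0, 0, 0, 0, 0, 1], [-0.001, 0, 0, 0, 0, 0, 1], [-0.001, 0, 0, 0, 0, 0, 1]]]}}

```text
time: 11.75
eef_pos: [0.6718, 0.0105, 0.2303]
tcp_rot: [-0.451, 0.544, 0.453, 0.543]
contact_force: [0.1, -0.3, -2.6]
opening: 0.52
```

```bash
python3 m.py
python3 - <<'E'
from h import *
print('lens side',onz('side',(238,155.3),.36),'bore side',onz('side',(240.1,174.8),.275))
# dark tube in side image: lowest rows
g=cv2.imread('pics/side5.png').max(2)[140:165,225:252]
for r in range(0,25,2):
    c=np.where(g[r]<60)[0]; print(140+r,c+225 if len(c) else None)
# bore: dark hole within bright rim, side
g=cv2.imread('pics/side5.png').max(2)[166:184,230:252];print(g)
s=ctrl.get_state();print(s['dq'],s['contact_force'],s['opening'])
E
```

```text
[0.6718 0.0105 0.2303] tool z [0.1811 0.9835 0.0015] x [-0.002   0.0019 -1.    ] F [ 0.137  -0.3007 -2.5949] 0.5198701843222819
todo (array([ 0.0003, -0.0015,  0.0037]), array([-0.4365,  0.0871, -0.1344]))
lens side [0.6709 0.0153 0.36  ] bore side [0.6676 0.01   0.275 ]
140 [233 234 235 236 237 238 239 240 241 242]
142 [233 234 235 236 237 238 239 240 241 242]
144 [233 234 235 236 237 238 239 240 241 242]
146 [234 235 236 237 238 239 240 241]
148 [234 235 236 237 238 239 240 241]
150 [234 235 236 237 238 239 240 241 251]
152 [234 235 236 237 238 239 240 241 248 249 250]
154 [234 235 236 237 238 239 240 241 247 248 249 250 251]
156 [245 246 247 248 249 250 251]
158 [243 244 245 246 247 248 249 250 251]
160 [240 241 242 243 244 245 246 247 248 249 250 251]
162 [238 239 240 241 242 243 244 245 246 247 248 249 250 251]
164 [236 237 238 239 240 241 242 244 246 247 248 249 250 251]
[[179 164 120  70  55  53  51  54  50  39  36  36  54  66  58  58  45  36
   35  33  33  35]
 [163 119  69  39  37  42  50  54  45  49  36  38  54  56  42  37  38  33
   34  30  33  30]
 [120  69  33  33  36  3
[... 859 characters left out ...]
130 149 158 159 154 128  97
   84  95  94  61]
 [ 31  40  72  95 107 118 133 144 152 154 159 164 167 161 152 137 128 124
  135 156 140  88]
 [ 31  42  72 101 101 101 106 124 141 157 169 168 164 155 149 143 138 147
  159 151 120  73]
 [ 40  38  73  97 112 109 105 111 125 150 158 159 149 144 149 147 150 149
  131  98  72  50]
 [ 31  46  67 100 110 114 109 114 123 144 155 157 155 153 160 162 150 117
   80  52  45  47]
 [ 33  40  66  98 113 114 109 118 126 142 156 156 151 148 160 156 118  71
   46  49  52  45]
 [ 39  36  68  99 112 115 113 115 125 148 155 160 148 132 145 143  91  46
   50  53  52  53]]
[-0.0034 -0.0163  0.0014  0.0039  0.0056  0.0139] [ 0.137  -0.3007 -2.5949] 0.5198701843222819
```

>>> {"method": "apply_moves", "body": {"moves": [[[-0.001, -0.0015, 0.004, 0, 0, 0, 1], [-0.001, 0, 0, 0, 0, 0, 1], [-0.001, 0, 0, 0, 0, 0, 1]]]}}

```text
time: 12.05
eef_pos: [0.6744, 0.0144, 0.2342]
tcp_rot: [-0.452, 0.543, 0.453, 0.544]
contact_force: [0.4, -0.4, -3.4]
opening: 0.521
```

Run:
```python
from h import *
for i in range(6): im=ctrl.read_camera('side')[:,:,::-1]
ctrl.read_camera('top')
s=ctrl.get_state();R=Ro.from_quat(s['tcp_rot']).as_matrix()
print(s['time'],s['eef_pos'],R[:,0],s['dq'],s['contact_force'],s['opening'])
b=s['eef_pos']-.011*R[:,2]-.030*R[:,0];print('bore est',b,'pred px',proj('side',b),'lens px',proj('side',[.672,.003,.36]))
u,v=226,150;g=im[v:v+40,u:u+30];cv2.imwrite('pics/f.png',cv2.resize(im[135:205,200:293],(744,560),interpolation=2))
```

```text
12.4 [0.6743 0.0142 0.2338] [-0.0014  0.0018 -1.    ] [-0.0013  0.0005  0.0009 -0.002  -0.0006  0.0003] [ 0.6804 -0.2712 -4.3724] 0.5198412839122591
bore est [0.6723 0.0033 0.2638] pred px [239.985  176.0771] lens px [239.4987 153.5999]
```

View pics/f.png

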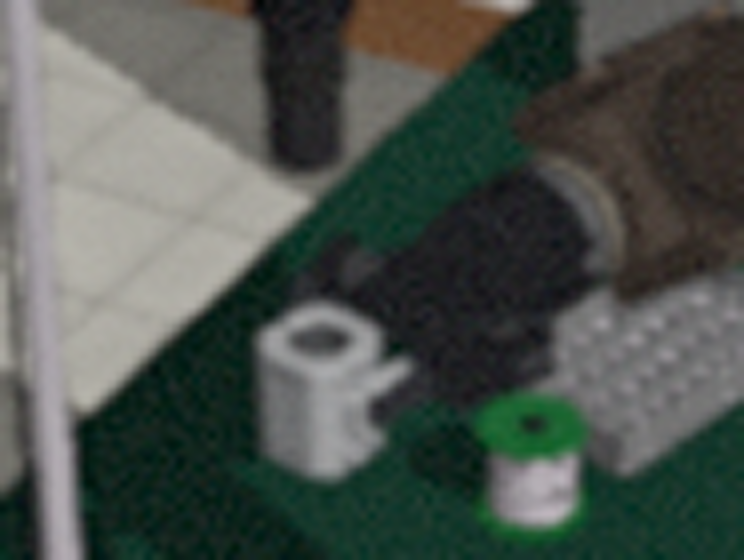

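The bore in the side view is at (239.6,177.5) against a prediction of (240,176). The lens is at column 238.1, so the bore is about 4–5 mm off. I'll nudge 3 mm, settle and hand in.

>>> {"method": "apply_moves", "body": {"moves": [[[-0.001, -0.0025, 0.002, 0, 0, 0, 1], [-0.001, 0, 0, 0, 0, 0, 1], [-0.001, 0, 0, 0, 0, 0, 1]]]}}

```text
time: 12.7
eef_pos: [0.6773, 0.0158, 0.2367]
tcp_rot: [-0.451, 0.544, 0.453, 0.543]
contact_force: [0.6, -0.8, -3.4]
opening: 0.523
```

Run:
```python
from h import *
for i in range(6): ctrl.read_camera('top')
s=ctrl.get_state();R=Ro.from_quat(s['tcp_rot']).as_matrix()
print(s['time'],s['eef_pos'],R[:,0],np.abs(s['dq']).max(),s['opening'],'bore',s['eef_pos']-.011*R[:,2]-.030*R[:,0])
ctrl.sign_off()
```

```text
13.0 [0.6772 0.0157 0.2366] [-0.002   0.0021 -1.    ] 0.0009062431317175079 0.5199556388833411 bore [0.6753 0.0048 0.2666]
the job is handed in; nothing more can be done
```

I picked up the housing from the mat, turned its bore straight up and handed the job in at 13.0 s, still holding it under the lens. The hand-in gives no verdict, so these are my own last checks.

- **Bored end:** the wrist camera showed the left end closed, so the bore faced right. After the turn, the top and side pictures showed the bore facing up.
- **Position:** I estimate the bore mouth at (0.675, 0.005, 0.267) m. That is about 4 mm from my lens-axis estimate of (0.672, 0.003) m and about 93 mm below the lens.
- **Tilt and grip:** the axis is within 0.2° of vertical going by the tool pose. The opening held steady at 0.52 at an 80 N grip setting, and joint speeds were below 0.001 rad/s.
- **Disagreement:** before a final 3 mm correction, the side view put the bore about 4–5 mm off the lens axis, while the tool pose put it almost on it. Either way it is inside the 18 mm limit. I did not view another picture after that correction.
- **Surroundings:** the housing in the tray and the other items looked unmoved in the later pictures. The wrist force readings stayed at about 4 N or less, with no sign of touching the microscope.

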